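Store a thickness reading on the bench gauge

TASK

Flip the gauge leaf down until its foot rests on the aluminium block lying at the gauge's fence, then, with the leaf down, store the reading by pressing the oblong key on the grey readout unit just until it clicks (you feel its force drop) and no further, and let it go. Then flip the leaf fully up again. Do not press the two round keys, and leave the block and the other things on the bench where they are.

Things in the scene. Friction and masses are not known exactly. Their poses are not given: they have to be found in the camera images.
- readout: grey readout unit, fixed, 130 (x) x 160 (y) x 40 mm, with a display block 78 mm high along its +x side (x = +20 to +65 mm). Three white keys on its 40 mm high face: an oblong one near the -x edge, two round ones between it and the display. Origin: centre of the underside, z up. Its yaw varies, and it may stand left or right of the gauge
- store_key_top (a point): centre of the top of the oblong key, which measures 20 (x) x 40 (y) mm and stands 12 mm proud of the face (top 52 mm above the bench). It moves down with the key
- store_key (a joint): travel of the oblong key, m: 0 at rest, grows downward, springs back. A snap dome: force about 1 N at the start, a peak of nearly 7 N at 1.9 mm, then a drop (the click) to about 3 N at 6 mm, then rising steeply to about 9 N at the hard stop at 8 mm. Clicked once past 3.2 mm; beyond 7.2 mm is too far
- left_key (a joint): downward travel of the round key on the readout's +y side (20 mm across, at x = +4, y = +37 mm of the readout, same height and same dome), m
- right_key (a joint): downward travel of the round key on the readout's -y side (at x = +4, y = -37 mm), m
- gauge: gauge stand, fixed: grey steel base 210 x 110 x 12 mm (x from -125 to +85 mm of the origin), two aluminium cheeks 70 mm high at the origin (x +-12 mm, |y| 16 to 23 mm) carrying the leaf's hinge, and a low fence 75 mm long, 10 mm thick, top at 32 mm, centred at x = -75, y = +34 mm. Origin: underside, below the hinge; z up. Its yaw varies
- leaf_axis (a point): middle of the hinge axis, 62 mm above the bench, along the gauge's y. The dark steel leaf is a rocker 26 mm wide, 7 mm thick: its nose reaches 88 mm from the axis towards the gauge's -x, its tail 60 mm towards +x, bent up 0.45 rad from the line of the nose. A foot under the nose, 62 mm from the axis, meets the block
- leaf (a joint): angle of the leaf, rad: 0 is nose level, foot just on the block; positive raises the nose; end stop 0.72 = fully up. Hinge friction (0.12 N m) holds it wherever it is left. Pushing the nose down from above with 2 to 3 N lowers it; pushing the tail down from above with 3 to 4 N raises the nose again
- leaf_nose (a point): point on the top face of the leaf's nose, 72 mm from the hinge axis: a place to push the leaf down (66 mm above the bench when down)
- leaf_tail (a point): point on the top face of the leaf's tail, 48 mm from the hinge axis: a place to push the tail down, which raises the nose (about 86 mm above the bench with the leaf down, about 53 mm with it fully up)
- link: loose aluminium block (a small robot-arm link), 70 x 40 x 30 mm, lying on the gauge base under the nose, 0.22 kg; origin at the centre of its underside, 12 mm above the bench
- screw_tray: grey open tray, 100 x 70 x 22 mm, loose; origin at the centre of its underside. Not part of the job
- glue: small white glue bottle, 36 mm across and 85 mm tall, standing loose; origin at the centre of its underside. Not part of the job
- tweezers: steel tweezers lying loose, 125 mm long and 9 mm high; origin at mid-length. Not part of the job
Not all that is in view belongs to the job. Leave any yellow look-alike of the gauge alone.

How it is judged:
By the outcome, as a careful person would: the job done as asked, in the order asked, and still so for the second after the job is handed in, with the robot touching nothing.
It also fails if it takes over 64 s, if anything falls off the work surface, if the arm or the gripper's body presses on something with over 40 N, if the wrist force passes 120 N, or if a joint passes its speed limit or range.

ROBOT

A 6-joint arm with a two-finger parallel gripper is mounted at the origin on the work surface. World frame = base frame: x ahead of the robot, y to its left, z up, the work surface at z = 0. Lengths are in m, angles in rad, forces in N, time in s.
With the tool pointing down it reaches from about 0.375 to 0.9 m from the base axis. Payload 3.1 kg.
Tool frame: the origin (TCP) lies between the finger pads; the fingertips stand 8 mm ahead of it and the grasp point (between the pads) lies 11 mm behind it (manip.tip_extent is the distance from the TCP to the fingertips, in m); z points along the fingers, x is the direction in which the jaws open and shut, and the axes are right-handed (so a half turn about z gives the same grasp; the last joint's range is limited). The gripper opens to 85 mm and grips with 20 to 120 N. Pads are 22 mm wide; open, the fingers measure 114 mm over their backs; the gripper's body (76 mm by 85 mm) begins 54 mm behind the grasp point. The pads swing forward as they close: fully open they stand 13 mm farther back than shut.
Start: joints at [-1.377, 0.527, 1.433, -0, 1.181, -0.178], TCP at [0.228, -0.582, 0.239] pointing down, gripper open.
Joint ranges: [-3.08, 3.08], [-0.75, 2.2], [0.22, 2.44], [-1.43, 4.57], [0, 2.65], [-2.85, 2.85]. Speed limits (rad/s): [2.79, 2.79, 3.14, 3.14, 3.14, 3.14].

INTERFACE

Orientations are given as a unit quaternion [x, y, z, w].
In Python, from station import manip gives the robot as it stands.
- The arm moves only by the tool move_arm, never from a script. Its argument "deltas" is a list that holds one entry, the list of rows, each a list of 4 numbers: the shift along the tool's x, y, z in m, then the turn about the tool's z in degrees. A call has 1 to 20 rows; each row is the pose to reach, as a shift and turn from the pose measured when the call began, along the tool's axes at that moment; what a row does not reach only later rows make up. A row lasts 1/12 s, in which the tool goes at most 41.7 mm and 7.16 degrees, less where a joint would pass 70% of its speed; a pose out of reach is approached as far as the arm can. A call with a gripper value outside its range is refused whole. "gripper" is the opening, from 0 (shut) to 1 (fully open), set as the call begins (left out, the last holds). The fingers move at their own pace and stop on an object; "squeeze" is the grip in N (left out, the last holds). Time passes only in rows, so rows that repeat a pose let the fingers close. It gives the time, the measured TCP pose, the force and the opening at its end, in the units of the state.
- manip.sense(): the state, without advancing time (a new reading comes with each control period).
- manip.snapshot(name): name is "side" or "top"; returns a dict with "img" (420x560x3 uint8, red, green, blue), "vertical_fov" (degrees; the focal length in pixels is half the picture's height over the tangent of half this angle, whatever the lens; pixels are square), "cx", "cy" (the principal point, pixels), "D" ([k1, k2, p1, p2, k3] as OpenCV has them; the pictures are not rectified), "origin" and "orientation" of the camera in the world. Camera axes: x right, y down, z forward; pixel columns grow to the right and rows downward; lengths in m; the calibration is good to about 2 mm. A picture is of the moment at which its call begins. There is no depth.
- manip.sign_off(): hands the job in, once; it reports no verdict.
The state is a dict: "t": time; "q": joint angles; "qd": joint speeds; "tau": joint torques, N m; "tcp_pos": TCP position; "tool_rot": TCP orientation; "force": force on the tool from outside, world axes, zero at the start; "ft_torque": the same for the moment, N m; "finger_gap": opening from 0.0 (shut) to 1.0 (fully open).
Only numpy, scipy, OpenCV 4.12 (cv2) and the standard library are available. Lean on these libraries where they do the work, as an engineer would, in place of code of your own. Each camera call takes 0.05 s, during which the arm holds its last target.

## Working session

There is one attempt and no reset: what is moved stays moved. The work goes in short steps, Python scripts to look and compute and a tool call to move; the robot and the scene stay as the last step left them, time stands still between calls to the robot, and variables do not carry over. Pictures are saved under pics/ and viewed, and the job is handed in when it is done.

Besides the shell and the picture viewer there is one more tool, called after "Request:" as name(argument=value, ...) on one line, values as JSON. move_arm: Moves the arm, as the interface text tells. Its arguments: {"type":"object","properties":{"deltas":{"type":"array"},"gripper":{"type":"number"},"squeeze":{"type":"number"}},"required":["deltas"]}

```bash
mkdir -p pics; ls
cat > h.py <<'E'
import numpy as np,cv2,pickle
from scipy.spatial.transform import Rotation as R
def snap(n,f):
    from station import manip
    s=manip.snapshot(n); cv2.imwrite(f'pics/{f}.png',s['img'][:,:,::-1]); pickle.dump(s,open(f'pics/{f}.pkl','wb')); return s
def load(f): return pickle.load(open(f'pics/{f}.pkl','rb'))
def cam(s):
    h=s['img'].shape[0]; f=h/2/np.tan(np.radians(s['vertical_fov'])/2)
    K=np.array([[f,0,s['cx']],[0,f,s['cy']],[0,0,1.]])
    o=np.array(s['orientation']); M=R.from_quat(o).as_matrix() if o.size==4 else o
    return K,np.array(s['D'],float),np.array(s['origin']),M
def px2z(s,uv,z):
    K,D,o,M=cam(s); uv=np.array(uv,float).reshape(-1,1,2)
    n=cv2.undistortPointsIter(uv,K,D,None,None,(3,100,1e-10)).reshape(-1,2)
    d=np.c_[n,np.ones(len(n))]@M.T
    z=np.broadcast_to(z,len(n)); return o+d*((z-o[2])/d[:,2])[:,None]
def proj(s,P):
    K,D,o,M=cam(s); P=(np.array(P,float).reshape(-1,3)-o)@M
    return cv2.projectPoints(P,np.zeros(3),np.zeros(3),K,D)[0].reshape(-1,2)
E
python3 - <<'E'
from h import *
from station import manip
for n in('top','side'):
    s=snap(n,n+'0'); print({k:v for k,v in s.items() if k!='img'})
    cv2.imwrite(f'pics/{n}0b.png',cv2.resize(s['img'][:,:,::-1],(800,600),interpolation=cv2.INTER_CUBIC))
print(manip.sense())
E
```

```text
pics
{'vertical_fov': 48.68019074511062, 'cx': 278.7143409181739, 'cy': 203.63148842233954, 'D': array([-0.08660213,  0.        ,  0.        ,  0.        ,  0.        ]), 'origin': array([0.21360073, 0.00287084, 1.14018733]), 'orientation': array([ 0.70446212, -0.6993762 ,  0.08644157, -0.08446244])}
{'vertical_fov': 55.10128780588918, 'cx': 280.61669019375654, 'cy': 211.5531223973697, 'D': array([-0.06669616,  0.        ,  0.        ,  0.        ,  0.        ]), 'origin': array([-0.137869  ,  0.76630847,  0.6321558 ]), 'orientation': array([-0.27663029,  0.8233805 , -0.46984227,  0.15738   ])}
{'t': 0.1, 'q': array([-1.37649907e+00,  5.28393345e-01,  1.43375733e+00,  3.47577791e-05,
        1.18140002e+00, -1.78473523e-01]), 'qd': array([-0.00070838, -0.00090596, -0.00206644,  0.00047771,  0.00035184,
        0.00093112]), 'tau': array([-4.30803766e-04, -4.43304849e+01, -1.78586447e+01, -2.39174879e-04,
        3.92895468e-03, -1.14466721e-05]), 'tcp_pos': array([ 0.22755385, -0.58144049,  0.23842444]), 'tool_rot': array([ 8.25888518e-01, -5.63832596e-01, -6.86453383e-04, -6.98226867e-04]), 'force': array([-0.20370691, -0.05381388,  0.41085016]), 'ft_torque': array([-0.02908379, -0.01409794, -0.01972078]), 'finger_gap': 0.9992546142079634}
```

View pics/top0b.png

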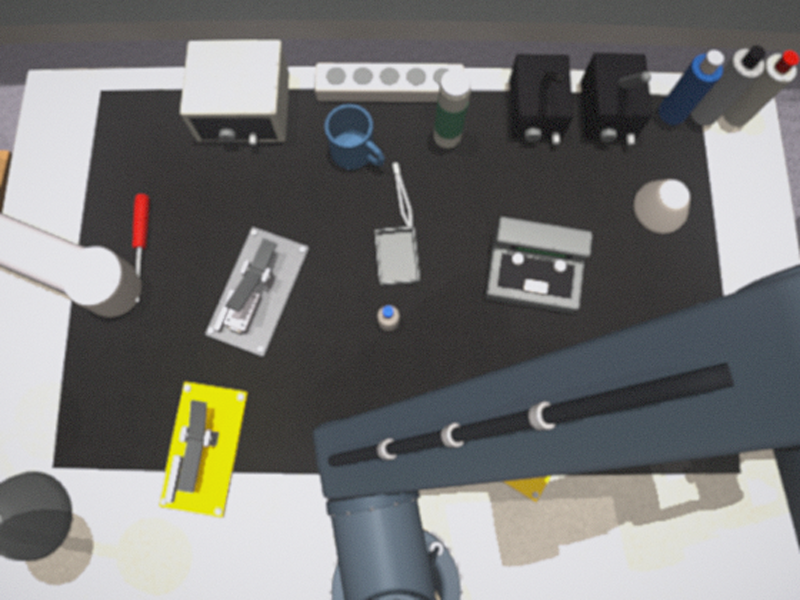

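View pics/side0b.png

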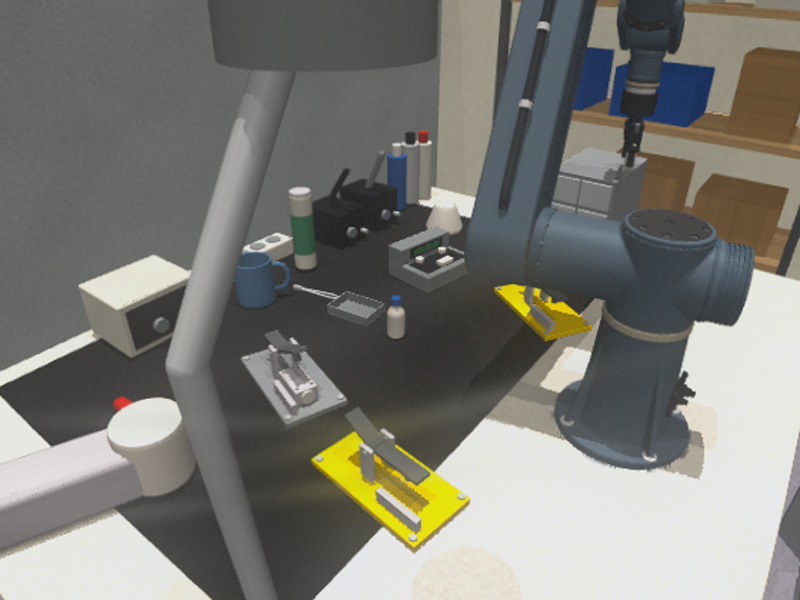

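The grey gauge is at about (258,290) in the enlarged top view. There are yellow look-alikes at (205,450) and one partly hidden near (530,487). The readout is at (540,262), with the oblong key at (536,287). I'll use the grey gauge, since the description says a grey steel base and to leave the yellow ones alone. Next I'll enlarge crops to confirm.

Run:
```python
from h import *
for f,(a,b,c,d),k in(('top0',(135,150,225,255),7),('top0',(330,145,425,225),7),('side0',(160,220,250,305),7),('side0',(260,150,340,210),8)):
    s=load(f); im=s['img'][b:d,a:c,::-1]
    cv2.imwrite(f'pics/c_{f}_{a}.png',cv2.resize(im,None,fx=k,fy=k,interpolation=cv2.INTER_CUBIC))
    print(f,a,b,k)
```

```text
top0 135 150 7
top0 330 145 7
side0 160 220 7
side0 260 150 8
```

View pics/c_top0_135.png

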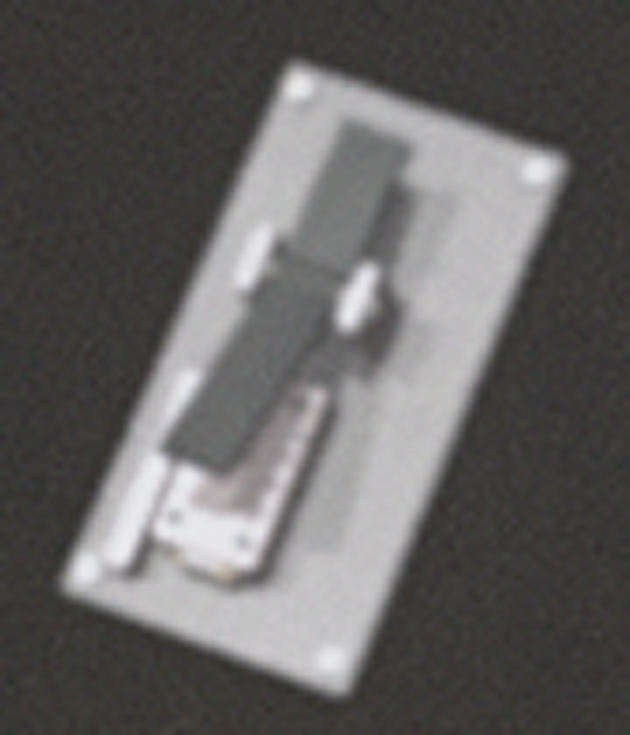

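View pics/c_top0_330.png

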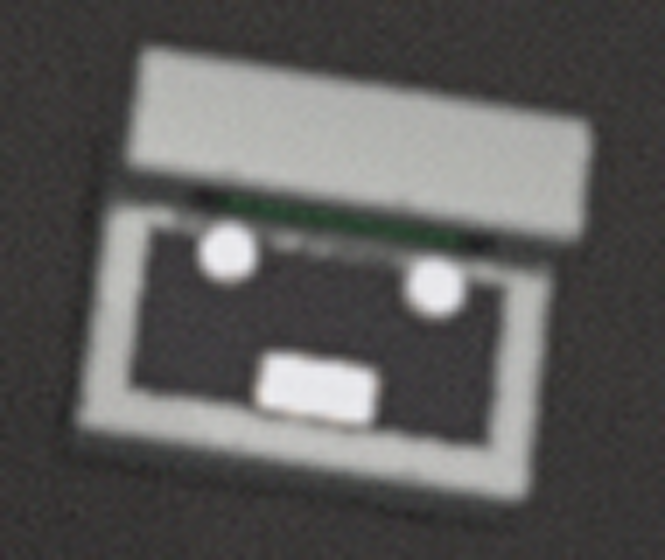

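View pics/c_side0_160.png

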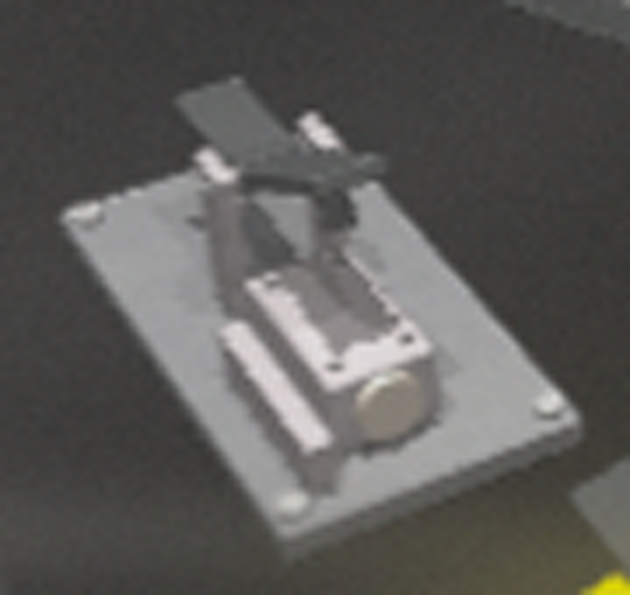

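View pics/c_side0_260.png

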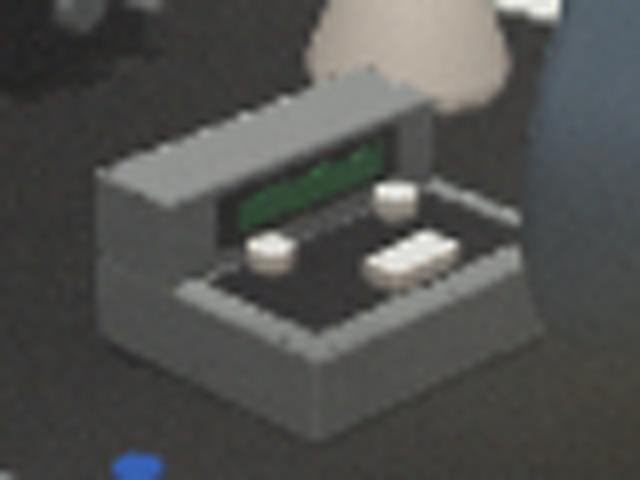

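```bash
cat > fit.py <<'E'
from h import *
from scipy.optimize import least_squares
T=load('top0');S=load('side0')
c=lambda pts,a,b,k:(np.array(pts,float)+.5)/k-.5+[a,b]
G=np.array([[85,55,12],[85,-55,12],[-125,-55,12],[-125,55,12]])/1e3
gt=c([(290,62),(570,158),(350,697),(62,587)],135,150,7)
gs=c([(62,215),(580,425),(285,535)],160,220,7); Gs=G[[0,2,3]]
Rr=np.array([[-65,80,40],[-65,-80,40],[65,80,78],[65,-80,78],[20,80,78],[20,-80,78],[4,37,52],[4,-37,52]])/1e3
rt=c([(78,428),(525,497),(145,45),(592,122),(128,163),(580,240),(228,252),(436,288)],330,145,7)
Rs=np.array([[-65,80,40],[4,37,52],[4,-37,52],[20,80,78],[65,80,78],[65,-80,78]])/1e3
rs=c([(315,355),(270,243),(397,190),(160,205),(97,170),(370,68)],260,150,8)
def W(p,P):
    a=p[2];return np.c_[P[:,0]*np.cos(a)-P[:,1]*np.sin(a)+p[0],P[:,0]*np.sin(a)+P[:,1]*np.cos(a)+p[1],P[:,2]]
def fit(A,a,B,b,x0):
  for nm,f in(('top',lambda p:(proj(T,W(p,A))-a).ravel()),('side',lambda p:(proj(S,W(p,B))-b).ravel()),
    ('both',lambda p:np.r_[(proj(T,W(p,A))-a).ravel(),(proj(S,W(p,B))-b).ravel()])):
    r=least_squares(f,x0,loss='soft_l1'); print(nm,r.x.round(4),np.abs(r.fun).max().round(2),f(r.x).round(1) if nm=='both' else '')
  return r.x
print('gauge');g=fit(G,gt,Gs,gs,[.5,.3,0])
print('readout');r=fit(Rr,rt,Rs,rs,[.5,-.2,0])
k=px2z(T,c([(317,386)],330,145,7),.052)[0];k2=px2z(S,c([(412,252)],260,150,8),.052)[0]; print('key',k,k2)
for q in(k,k2):
  d=q[:2]-r[:2];a=r[2];print('local',d[0]*np.cos(a)+d[1]*np.sin(a),-d[0]*np.sin(a)+d[1]*np.cos(a))
# nose angles
e=c([(162,452),(222,475)],135,150,7)
for th in(.4,.5,.6,.65,.7,.72):
  ct,st=np.cos(th),np.sin(th)
  P=np.array([[-88*ct-3.5*st*0,y,62+88*st] for y in(13,-13)])/1e3
  print(th,proj(T,W(g,P)).round(1).tolist(),e.round(1).tolist())
np.save('g.npy',g);np.save('r.npy',r)
E
python3 fit.py
```

```text
gauge
top [ 0.5123  0.2418 -0.3393] 0.4 
side [ 0.5109  0.2429 -0.3545] 0.77 
both [ 0.5122  0.2421 -0.3447] 1.3 [ 0.4 -0.1 -0.2  0.1 -0.7 -0.1 -0.2  0.2 -0.4 -0.4  0.9 -1.3 -0.1  0.3]
readout
top [ 0.5329 -0.2396 -0.1636] 0.86 
side [ 0.5323 -0.2393 -0.1875] 0.83 
both [ 0.5328 -0.2396 -0.1685] 1.0 [-0.4 -0.3  0.2  1.  -0.4 -0.3  0.5 -0.2 -0.5  0.1  0.4  0.4  0.1 -0.2
  0.1 -0.2  0.3  0.8  0.2 -0.  -0.2  0.   1.  -0.2 -0.6 -0.1 -0.8 -0.5]
key [ 0.4941556 -0.2328883  0.052    ] [ 0.49253664 -0.23153222  0.052     ]
local -0.03924004996698296 0.00013596030113374562
local -0.041063550233955436 0.0012012400286178782
0.4 [[157.2, 215.9], [167.4, 219.7]] [[157.7, 214.1], [166.3, 217.4]]
0.5 [[157.0, 213.6], [167.3, 217.4]] [[157.7, 214.1], [166.3, 217.4]]
0.6 [[157.0, 211.0], [167.3, 214.9]] [[157.7, 214.1], [166.3, 217.4]]
0.65 [[157.0, 209.7], [167.4, 213.5]] [[157.7, 214.1], [166.3, 217.4]]
0.7 [[157.1, 208.2], [167.6, 212.1]] [[157.7, 214.1], [166.3, 217.4]]
0.72 [[157.2, 207.6], [167.6, 211.5]] [[157.7, 214.1], [166.3, 217.4]]
```

Both cameras agree: gauge at (0.512, 0.242) with yaw -0.34, and readout at (0.533, -0.240) with yaw -0.17. The store key's local x is about -40 mm. The leaf is raised to about 0.5 rad.

```bash
cat >> h.py <<'E'
def W(p,P):
    P=np.array(P,float).reshape(-1,3);a=p[2];return np.c_[P[:,0]*np.cos(a)-P[:,1]*np.sin(a)+p[0],P[:,0]*np.sin(a)+P[:,1]*np.cos(a)+p[1],P[:,2]]
def delta(target,yaw=None):
    from station import manip
    s=manip.sense(); M=R.from_quat(s['tool_rot']).as_matrix()
    y=np.degrees(np.arctan2(M[1,0],M[0,0]))
    print('t',round(s['t'],2),'tcp',s['tcp_pos'].round(4),'yaw',y.round(1),'F',s['force'].round(2),'gap',round(s['finger_gap'],3),'q6',s['q'][5].round(2))
    for t in np.atleast_2d(target): print('delta',(M.T@(t-s['tcp_pos'])).round(4),'turn', None if yaw is None else round(y-yaw,1))
E
python3 - <<'E'
from h import *
from station import manip
g=np.load('g.npy');r=np.load('r.npy')
print(manip.tip_extent)
n=W(g,[[-.072,0,.15]])[0];t=W(g,[[.046,0,.15]])[0];k=W(r,[[-.040,.0003,.12]])[0]
print(n,t,k)
delta([[.5,-.15,.2],n],-108)
E
```

```text
0.008
[0.44440371 0.26640687 0.15      ] [0.55546412 0.22653727 0.15      ] [ 0.49343394 -0.2325991   0.12      ]
t 0.1 tcp [ 0.2276 -0.5814  0.2384] yaw -68.6 F [-0.2  -0.05  0.41] gap 0.999 q6 -0.18
delta [-0.3025 -0.4108  0.0392] turn 39.4
delta [-0.7105 -0.5107  0.09  ] turn 39.4
```

Request:
move_arm(deltas=[[[-0.3025, -0.4108, 0.02, 38], [-0.3025, -0.4108, 0.02, 38], [-0.3025, -0.4108, 0.02, 38], [-0.3025, -0.4108, 0.02, 38], [-0.3025, -0.4108, 0.02, 38], [-0.3025, -0.4108, 0.02, 38], [-0.3025, -0.4108, 0.02, 38], [-0.3025, -0.4108, 0.02, 38], [-0.3025, -0.4108, 0.02, 38], [-0.3025, -0.4108, 0.02, 38], [-0.3025, -0.4108, 0.02, 38], [-0.3025, -0.4108, 0.02, 38], [-0.3025, -0.4108, 0.02, 38], [-0.3025, -0.4108, 0.02, 38], [-0.3025, -0.4108, 0.02, 38], [-0.3025, -0.4108, 0.02, 38]]], gripper=0)

```text
t: 1.43
tcp_pos: [0.4995, -0.1506, 0.219]
tool_rot: [-0.597, 0.802, 0.001, 0.0]
force: [-0.0, 0.4, -0.4]
finger_gap: -0.004
```

Run:
```python
from h import *
g=np.load('g.npy')
delta(W(g,[[-.072,0,.15]]),-108)
```

```text
t 1.43 tcp [ 0.4995 -0.1506  0.219 ] yaw -106.7 F [-0.01  0.38 -0.38] gap -0.004 q6 1.35
delta [-0.3837  0.1722  0.0697] turn 1.3
```

Request:
move_arm(deltas=[[[-0.3837, 0.1722, 0.0, 1], [-0.3837, 0.1722, 0.0, 1], [-0.3837, 0.1722, 0.0, 1], [-0.3837, 0.1722, 0.0, 1], [-0.3837, 0.1722, 0.0, 1], [-0.3837, 0.1722, 0.0, 1], [-0.3837, 0.1722, 0.0, 1], [-0.3837, 0.1722, 0.0, 1], [-0.3837, 0.1722, 0.0, 1], [-0.3837, 0.1722, 0.0, 1], [-0.3837, 0.1722, 0.07, 1], [-0.3837, 0.1722, 0.07, 1], [-0.3837, 0.1722, 0.07, 1], [-0.3837, 0.1722, 0.07, 1], [-0.3837, 0.1722, 0.07, 1]]])

```text
t: 2.68
tcp_pos: [0.4458, 0.2654, 0.1507]
tool_rot: [-0.589, 0.808, 0.001, 0.001]
force: [0.2, 0.2, 0.2]
finger_gap: 0.001
```

Run:
```python
from h import *
g=np.load('g.npy')
for n in('side','top'):
    s=snap(n,n+'1')
    a,b,c,d=(140,170,270,310) if n=='side' else (100,130,300,280)
    cv2.imwrite(f'pics/{n}1b.png',cv2.resize(s['img'][b:d,a:c,::-1],None,fx=4,fy=4,interpolation=cv2.INTER_CUBIC))
delta(W(g,[[-.072,0,.058]]),-108)
```

```text
t 2.78 tcp [0.4462 0.2658 0.1515] yaw -107.8 F [0.58 0.85 0.95] gap -0.002 q6 2.2
delta [0.0003 0.0021 0.0935] turn 0.2
```

View pics/side1b.png

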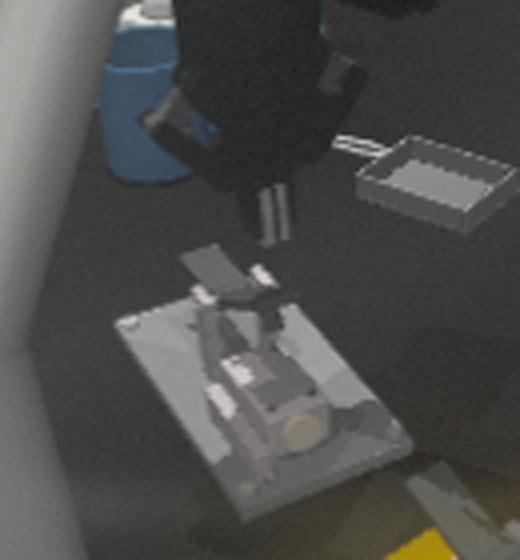

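View pics/top1b.png

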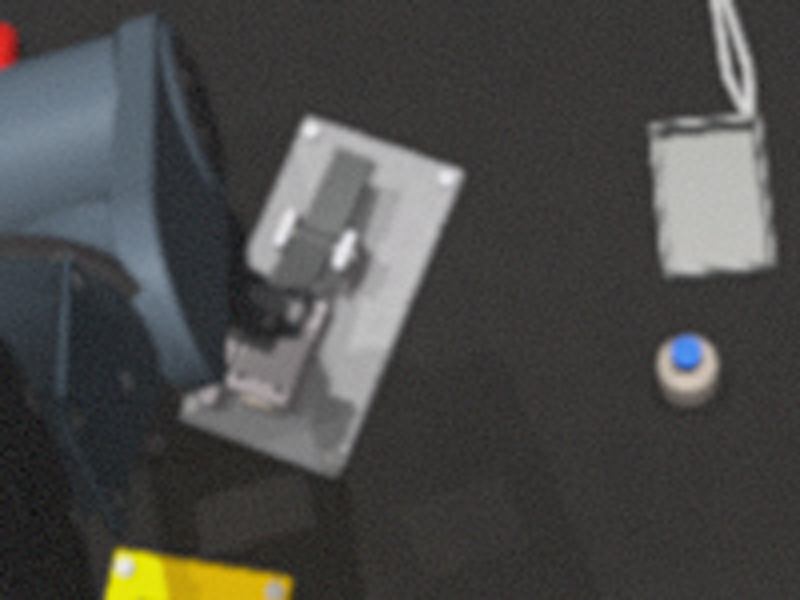

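The shut fingertips are over the nose: (270,240) in the side crop and (275,320) in the top crop. Lowering now.

Request:
move_arm(deltas=[[[0, 0.002, 0.012, 0], [0, 0.002, 0.022, 0], [0, 0.002, 0.03, 0], [0, 0.002, 0.037, 0], [0, 0.002, 0.044, 0], [0, 0.002, 0.051, 0], [0, 0.002, 0.058, 0], [0, 0.002, 0.064, 0], [0, 0.002, 0.07, 0], [0, 0.002, 0.073, 0], [0, 0.002, 0.073, 0]]])

```text
t: 3.7
tcp_pos: [0.4443, 0.2665, 0.0777]
tool_rot: [-0.589, 0.808, 0.001, 0.001]
force: [0.1, 0.2, -0.2]
finger_gap: -0.001
```

Run:
```python
from h import *
g=np.load('g.npy')
delta(W(g,[[-.072,0,.074]]),-108)
```

```text
t 3.7 tcp [0.4443 0.2665 0.0777] yaw -107.8 F [ 0.06  0.16 -0.15] gap -0.001 q6 2.2
delta [ 0.0001 -0.0001  0.0037] turn 0.2
```

Request:
move_arm(deltas=[[[0, 0, 0.001, 0], [0, 0, 0.002, 0], [0, 0, 0.003, 0]]])

```text
t: 3.95
tcp_pos: [0.4445, 0.2666, 0.0748]
tool_rot: [-0.589, 0.808, 0.0, 0.002]
force: [0.4, 0.7, 0.7]
finger_gap: 0.001
```

Request:
move_arm(deltas=[[[0, 0, 0.001, 0], [0, 0, 0.001, 0]]])

```text
t: 4.12
tcp_pos: [0.4445, 0.2666, 0.0738]
tool_rot: [-0.589, 0.808, 0.0, 0.002]
force: [0.3, -0.2, 0.2]
finger_gap: 0.001
```

Run:
```python
from h import *
g=np.load('g.npy')
s=snap('side','side2')
a,b,c,d=(140,170,270,310)
cv2.imwrite(f'pics/side2b.png',cv2.resize(s['img'][b:d,a:c,::-1],None,fx=4,fy=4,interpolation=cv2.INTER_CUBIC))
delta(W(g,[[-.072,0,.074]]),-108)
```

```text
t 4.17 tcp [0.4446 0.2666 0.0738] yaw -107.8 F [-0.79  0.32 -0.3 ] gap -0.002 q6 2.2
delta [ 0.0003  0.0001 -0.0002] turn 0.2
```

View pics/side2b.png

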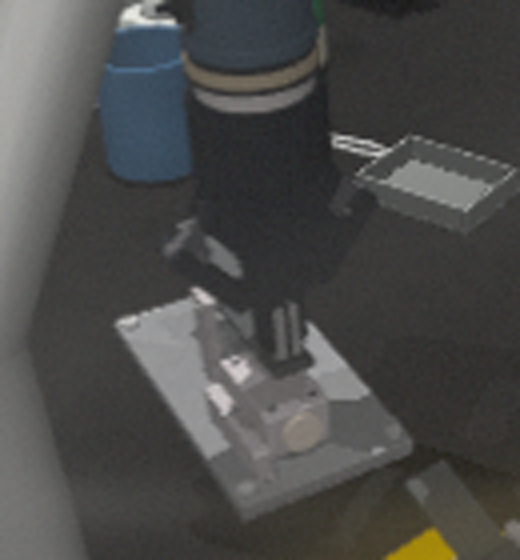

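Request:
move_arm(deltas=[[[0, 0, 0.001, 0], [0, 0, 0.001, 0]]])

```text
t: 4.33
tcp_pos: [0.4447, 0.2666, 0.0729]
tool_rot: [-0.589, 0.808, 0.0, 0.002]
force: [-0.2, 0.6, 0.2]
finger_gap: 0.002
```

Request:
move_arm(deltas=[[[0, 0, 0.001, 0], [0, 0, 0.001, 0]]])

```text
t: 4.5
tcp_pos: [0.4446, 0.2667, 0.0724]
tool_rot: [-0.59, 0.808, 0.0, 0.002]
force: [-2.1, 0.1, 5.2]
finger_gap: 0.001
```

Request:
move_arm(deltas=[[[0, 0, -0.01, 0], [0, 0, -0.04, 0], [0, 0, -0.08, 0], [0, 0, -0.11, 0], [0.1, -0.05, -0.11, 0], [0.1, -0.05, -0.11, 0], [0.1, -0.05, -0.11, 0], [0.1, -0.05, -0.11, 0]]])

```text
t: 5.17
tcp_pos: [0.4627, 0.1519, 0.1831]
tool_rot: [-0.588, 0.809, -0.001, 0.002]
force: [0.9, 0.7, 0.6]
finger_gap: 0.001
```

Run:
```python
from h import *
g=np.load('g.npy');r=np.load('r.npy')
for n in('side','top'):
    s=snap(n,n+'3')
    a,b,c,d=(140,200,270,310) if n=='side' else (130,130,240,270)
    cv2.imwrite(f'pics/{n}3b.png',cv2.resize(s['img'][b:d,a:c,::-1],None,fx=5,fy=5,interpolation=cv2.INTER_CUBIC))
    for th in (0,.05,.1):
      ct,st=np.cos(th),np.sin(th)
      P=np.array([[-88*ct-3.5*st,y,62+88*st+3.5] for y in(13,-13)])/1e3
      ta=.45-th
      Q=np.array([[60*np.cos(ta)-3.5*np.sin(ta),y,62+60*np.sin(ta)+3.5*np.cos(ta)] for y in(13,-13)])/1e3
      print(n,th,((proj(s,W(g,np.r_[P,Q]))-[a,b]+.5)*5).round().tolist())
delta(W(r,[[-.040,.0003,.10]]),-100)
```

```text
side 0 [[344.0, 315.0], [395.0, 296.0], [223.0, 129.0], [271.0, 114.0]]
side 0.05 [[343.0, 307.0], [395.0, 289.0], [222.0, 132.0], [270.0, 117.0]]
side 0.1 [[342.0, 300.0], [394.0, 281.0], [222.0, 135.0], [270.0, 120.0]]
top 0 [[149.0, 459.0], [199.0, 478.0], [253.0, 177.0], [303.0, 195.0]]
top 0.05 [[146.0, 457.0], [197.0, 476.0], [256.0, 177.0], [305.0, 194.0]]
top 0.1 [[144.0, 455.0], [195.0, 474.0], [258.0, 176.0], [307.0, 194.0]]
t 5.27 tcp [0.4618 0.155  0.1827] yaw -107.9 F [ 0.38 -0.54 -0.17] gap -0.003 q6 1.97
delta [ 0.3594 -0.1492  0.0816] turn -7.9
```

View pics/side3b.png

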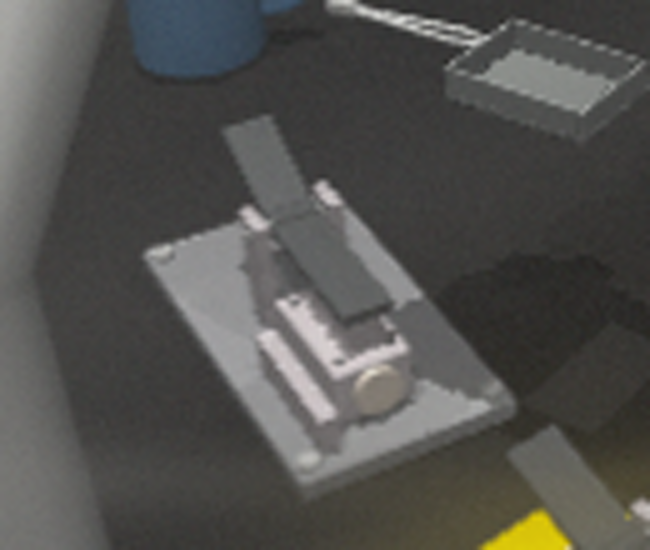

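View pics/top3b.png

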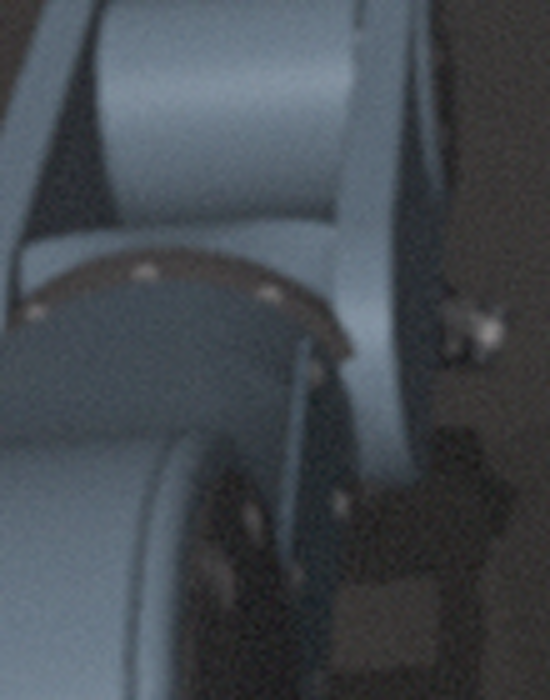

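The side crop shows the nose edge at about (345,315) to (395,300) and the tail tip at (223,129) to (270,115). That matches the prediction for angle 0, so the leaf is down on the block. Going to the key.

Request:
move_arm(deltas=[[[0.359, -0.149, 0.0, -8], [0.359, -0.149, 0.0, -8], [0.359, -0.149, 0.0, -8], [0.359, -0.149, 0.0, -8], [0.359, -0.149, 0.0, -8], [0.359, -0.149, 0.0, -8], [0.359, -0.149, 0.0, -8], [0.359, -0.149, 0.0, -8], [0.359, -0.149, 0.0, -8], [0.359, -0.149, 0.0, -8], [0.359, -0.149, 0.0, -8], [0.359, -0.149, 0.0, -8], [0.359, -0.149, 0.08, -8], [0.359, -0.149, 0.08, -8], [0.359, -0.149, 0.08, -8], [0.359, -0.149, 0.08, -8], [0.359, -0.149, 0.08, -8]]])

```text
t: 6.68
tcp_pos: [0.4942, -0.231, 0.1028]
tool_rot: [-0.644, 0.765, -0.0, 0.003]
force: [1.0, -0.3, -0.2]
finger_gap: -0.0
```

Run:
```python
from h import *
r=np.load('r.npy')
for n in('side','top'):
    s=snap(n,n+'4')
    a,b,c,d=(260,120,380,220) if n=='side' else (310,120,440,240)
    cv2.imwrite(f'pics/{n}4b.png',cv2.resize(s['img'][b:d,a:c,::-1],None,fx=5,fy=5,interpolation=cv2.INTER_CUBIC))
delta(W(r,[[-.040,.0003,.062]]),-100)
```

```text
t 6.78 tcp [ 0.495  -0.2322  0.1042] yaw -99.9 F [ 0.22 -0.51  0.35] gap -0.001 q6 1.09
delta [0.0007 0.0018 0.0422] turn 0.1
```

View pics/side4b.png

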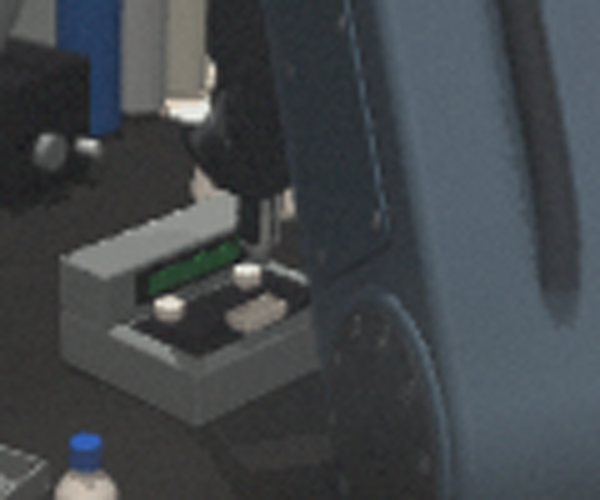

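View pics/top4b.png

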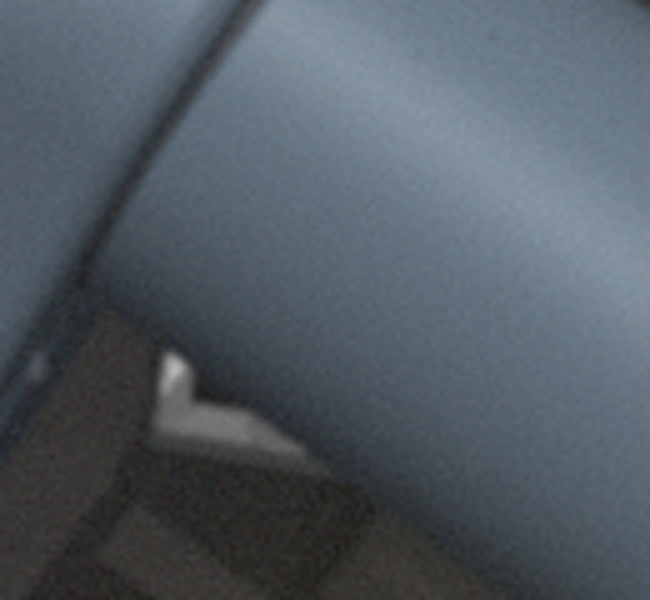

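The fingertips are at (262,255) in the side crop, straight above the oblong key at (257,313) and clear of the round keys. Approaching.

Request:
move_arm(deltas=[[[0.001, 0.002, 0.015, 0], [0.001, 0.002, 0.028, 0], [0.001, 0.002, 0.036, 0], [0.001, 0.002, 0.039, 0], [0.001, 0.002, 0.039, 0], [0.001, 0.002, 0.039, 0]]])

```text
t: 7.28
tcp_pos: [0.4937, -0.2332, 0.0661]
tool_rot: [-0.644, 0.765, -0.003, 0.003]
force: [-0.5, 0.5, 0.2]
finger_gap: -0.001
```

Request:
move_arm(deltas=[[[0, 0, 0.001, 0], [0, 0, 0.002, 0], [0, 0, 0.002, 0], [0, 0, 0.002, 0]]])

```text
t: 7.62
tcp_pos: [0.4938, -0.2333, 0.0643]
tool_rot: [-0.644, 0.765, -0.003, 0.003]
force: [-0.3, -0.7, 0.7]
finger_gap: -0.004
```

Request:
move_arm(deltas=[[[0, 0, 0.001, 0], [0, 0, 0.001, 0], [0, 0, 0.001, 0]]])

```text
t: 7.87
tcp_pos: [0.4937, -0.2333, 0.0632]
tool_rot: [-0.644, 0.765, -0.003, 0.003]
force: [0.6, -0.2, 0.5]
finger_gap: 0.002
```

Request:
move_arm(deltas=[[[0, 0, 0.001, 0], [0, 0, 0.002, 0], [0, 0, 0.002, 0], [0, 0, 0.002, 0]]])

```text
t: 8.2
tcp_pos: [0.4936, -0.2332, 0.0611]
tool_rot: [-0.644, 0.765, -0.003, 0.003]
force: [0.5, 0.8, 0.5]
finger_gap: 0.003
```

Request:
move_arm(deltas=[[[0, 0, 0.0007, 0], [0, 0, 0.0007, 0], [0, 0, 0.0007, 0]]])

```text
t: 8.45
tcp_pos: [0.4937, -0.2332, 0.0603]
tool_rot: [-0.644, 0.765, -0.003, 0.003]
force: [0.7, 0.0, -0.4]
finger_gap: -0.002
```

Request:
move_arm(deltas=[[[0, 0, 0.0007, 0], [0, 0, 0.0007, 0], [0, 0, 0.0007, 0]]])

```text
t: 8.7
tcp_pos: [0.4937, -0.2332, 0.0599]
tool_rot: [-0.644, 0.765, -0.003, 0.003]
force: [-0.4, 0.6, 2.2]
finger_gap: 0.001
```

Request:
move_arm(deltas=[[[0, 0, 0.0007, 0], [0, 0, 0.0007, 0], [0, 0, 0.0007, 0]]])

```text
t: 8.95
tcp_pos: [0.4937, -0.2332, 0.0594]
tool_rot: [-0.644, 0.765, -0.003, 0.003]
force: [-0.6, -0.3, 4.1]
finger_gap: 0.003
```

Request:
move_arm(deltas=[[[0, 0, 0.0008, 0], [0, 0, 0.0008, 0], [0, 0, 0.0008, 0]]])

```text
t: 9.2
tcp_pos: [0.4937, -0.2332, 0.059]
tool_rot: [-0.644, 0.765, -0.003, 0.003]
force: [-1.4, 0.5, 5.8]
finger_gap: 0.0
```

Request:
move_arm(deltas=[[[0, 0, 0.0008, 0], [0, 0, 0.0008, 0], [0, 0, 0.0008, 0]]])

```text
t: 9.45
tcp_pos: [0.4937, -0.2332, 0.0586]
tool_rot: [-0.644, 0.765, -0.003, 0.003]
force: [-1.1, 0.2, 5.4]
finger_gap: 0.002
```

Request:
move_arm(deltas=[[[0, 0, 0.0009, 0], [0, 0, 0.0009, 0], [0, 0, 0.0009, 0]]])

```text
t: 9.7
tcp_pos: [0.4937, -0.2332, 0.058]
tool_rot: [-0.644, 0.765, -0.003, 0.003]
force: [-1.5, 0.4, 5.3]
finger_gap: 0.002
```

Request:
move_arm(deltas=[[[0, 0, 0.0009, 0], [0, 0, 0.0009, 0], [0, 0, 0.0009, 0]]])

```text
t: 9.95
tcp_pos: [0.4937, -0.2332, 0.0575]
tool_rot: [-0.644, 0.765, -0.003, 0.003]
force: [-0.6, 1.1, 6.0]
finger_gap: 0.002
```

Request:
move_arm(deltas=[[[0, 0, 0.0009, 0], [0, 0, 0.0009, 0], [0, 0, 0.0009, 0]]])

```text
t: 10.2
tcp_pos: [0.4937, -0.2332, 0.0569]
tool_rot: [-0.644, 0.765, -0.003, 0.003]
force: [-1.5, 0.5, 6.0]
finger_gap: -0.002
```

Request:
move_arm(deltas=[[[0, 0, 0.0009, 0], [0, 0, 0.0009, 0], [0, 0, 0.0009, 0]]])

```text
t: 10.45
tcp_pos: [0.4937, -0.2332, 0.0563]
tool_rot: [-0.644, 0.765, -0.003, 0.003]
force: [0.2, 1.8, 5.1]
finger_gap: 0.001
```

Request:
move_arm(deltas=[[[0, 0, 0.0009, 0], [0, 0, 0.0009, 0], [0, 0, 0.0009, 0]]])

```text
t: 10.7
tcp_pos: [0.4937, -0.2332, 0.0554]
tool_rot: [-0.644, 0.765, -0.004, 0.003]
force: [-0.5, 0.6, 3.8]
finger_gap: -0.003
```

The force dropped from 6 N to 3.8 N at about 4.7 mm of travel, so the key has clicked. Letting go straight up.

Request:
move_arm(deltas=[[[0, 0, -0.005, 0], [0, 0, -0.02, 0], [0, 0, -0.05, 0], [0, 0, -0.09, 0], [0, 0, -0.12, 0], [0, 0, -0.12, 0]]])

```text
t: 11.2
tcp_pos: [0.4959, -0.2353, 0.1812]
tool_rot: [-0.644, 0.765, -0.01, 0.005]
force: [-1.0, 0.2, -0.6]
finger_gap: 0.004
```

Run:
```python
from h import *
g=np.load('g.npy')
for n in('side','top'):
    s=snap(n,n+'5')
    a,b,c,d=(260,120,380,220) if n=='side' else (130,130,240,270)
    cv2.imwrite(f'pics/{n}5b.png',cv2.resize(s['img'][b:d,a:c,::-1],None,fx=4,fy=4,interpolation=cv2.INTER_CUBIC))
delta(W(g,[[.046,0,.17]]),-108)
```

```text
t 11.3 tcp [ 0.4931 -0.2334  0.1766] yaw -99.8 F [ 0.34  1.19 -0.58] gap 0.0 q6 1.09
delta [-0.4639  0.0171  0.0059] turn 8.2
```

View pics/side5b.png

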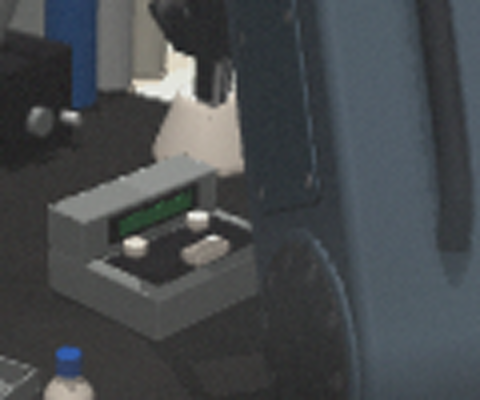

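View pics/top5b.png

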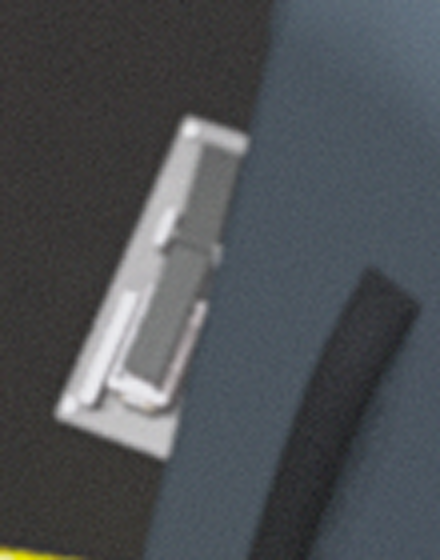

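The key has sprung back: its top is at (205,250) in the side crop, level with the round keys. The leaf is still down, with the nose over the block at (150,380) in the top crop. Moving above the tail.

Request:
move_arm(deltas=[[[-0.464, 0.017, 0.0, 8], [-0.464, 0.017, 0.0, 8], [-0.464, 0.017, 0.0, 8], [-0.464, 0.017, 0.0, 8], [-0.464, 0.017, 0.0, 8], [-0.464, 0.017, 0.0, 8], [-0.464, 0.017, 0.0, 8], [-0.464, 0.017, 0.0, 8], [-0.464, 0.017, 0.0, 8], [-0.464, 0.017, 0.0, 8], [-0.464, 0.017, 0.0, 8], [-0.464, 0.017, 0.0, 8], [-0.464, 0.017, 0.03, 8], [-0.464, 0.017, 0.03, 8], [-0.464, 0.017, 0.03, 8]]])

```text
t: 12.55
tcp_pos: [0.5532, 0.2257, 0.1429]
tool_rot: [-0.589, 0.808, -0.003, 0.0]
force: [-1.0, 0.3, -0.6]
finger_gap: 0.001
```

Run:
```python
from h import *
g=np.load('g.npy')
for n in('side',):
    s=snap(n,n+'6')
    a,b,c,d=(140,180,270,310)
    cv2.imwrite(f'pics/{n}6b.png',cv2.resize(s['img'][b:d,a:c,::-1],None,fx=4,fy=4,interpolation=cv2.INTER_CUBIC))
delta(W(g,[[.046,0,.065]]),-108)
```

```text
t 12.6 tcp [0.5546 0.2256 0.1443] yaw -107.9 F [-0.3  -0.71  0.85] gap 0.003 q6 2.09
delta [-0.0013  0.0001  0.0793] turn 0.1
```

View pics/side6b.png

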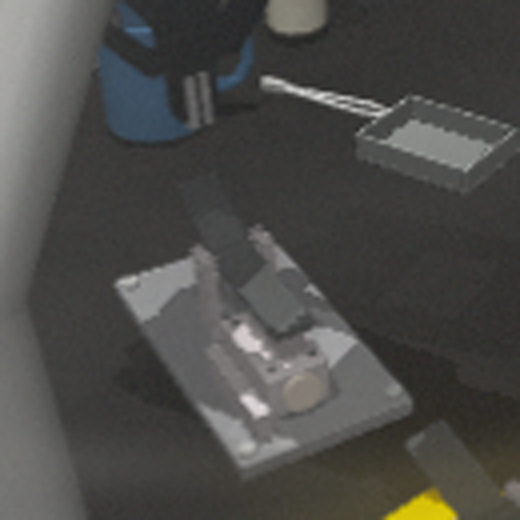

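The fingertips at (200,125) in the side crop are above the tail tip at (200,185). The mug is about 0.2 m away. Pushing the tail down.

Request:
move_arm(deltas=[[[-0.001, 0, 0.015, 0], [-0.001, 0, 0.028, 0], [-0.001, 0, 0.038, 0], [-0.001, 0, 0.046, 0], [-0.001, 0, 0.053, 0], [-0.001, 0, 0.06, 0], [-0.001, 0, 0.067, 0], [-0.001, 0, 0.072, 0], [-0.001, 0, 0.075, 0], [-0.001, 0, 0.075, 0]]])

```text
t: 13.43
tcp_pos: [0.5558, 0.2263, 0.069]
tool_rot: [-0.589, 0.808, -0.004, 0.002]
force: [2.3, -0.4, 1.8]
finger_gap: -0.002
```

Request:
move_arm(deltas=[[[0, 0, 0.0015, 0], [0, 0, 0.0015, 0], [0, 0, 0.0015, 0]]])

```text
t: 13.68
tcp_pos: [0.5554, 0.2264, 0.0673]
tool_rot: [-0.589, 0.808, -0.004, 0.002]
force: [1.3, -1.2, 1.0]
finger_gap: -0.0
```

Request:
move_arm(deltas=[[[0, 0, 0.0015, 0], [0, 0, 0.0015, 0], [0, 0, 0.0015, 0]]])

```text
t: 13.93
tcp_pos: [0.5553, 0.2265, 0.0658]
tool_rot: [-0.589, 0.808, -0.004, 0.002]
force: [1.0, -0.7, 2.9]
finger_gap: -0.004
```

Request:
move_arm(deltas=[[[0, 0, 0.0015, 0], [0, 0, 0.0015, 0], [0, 0, 0.0015, 0]]])

```text
t: 14.18
tcp_pos: [0.5552, 0.2265, 0.0642]
tool_rot: [-0.589, 0.808, -0.004, 0.001]
force: [0.5, -0.1, 2.6]
finger_gap: -0.005
```

Request:
move_arm(deltas=[[[0, 0, 0.0015, 0], [0, 0, 0.0015, 0], [0, 0, 0.0015, 0]]])

```text
t: 14.43
tcp_pos: [0.5551, 0.2266, 0.0633]
tool_rot: [-0.589, 0.808, -0.004, 0.001]
force: [-0.1, -1.0, 6.2]
finger_gap: 0.003
```

Request:
move_arm(deltas=[[[0, 0, 0.0015, 0], [0, 0, 0.0015, 0], [0, 0, 0.0015, 0]]])

```text
t: 14.68
tcp_pos: [0.5551, 0.2266, 0.0631]
tool_rot: [-0.589, 0.808, -0.004, 0.002]
force: [-1.6, -0.8, 11.8]
finger_gap: -0.002
```

The end stop is firm: 11.8 N with only 0.2 mm of movement. Retreating up and away.

Request:
move_arm(deltas=[[[0, 0, -0.005, 0], [0, 0, -0.03, 0], [0, 0, -0.07, 0], [0, 0, -0.12, 0], [0, 0, -0.14, 0], [0.25, 0, -0.14, 0], [0.25, 0, -0.14, 0], [0.25, 0, -0.14, 0], [0.25, 0, -0.14, 0], [0.25, 0, -0.14, 0], [0.25, 0, -0.14, 0], [0.25, 0, -0.14, 0], [0.25, 0, -0.14, 0], [0.25, 0, -0.14, 0]]])

```text
t: 15.85
tcp_pos: [0.4769, -0.0105, 0.2032]
tool_rot: [-0.588, 0.809, -0.003, 0.001]
force: [0.2, 0.2, -0.2]
finger_gap: -0.002
```

Run:
```python
from h import *
g=np.load('g.npy')
for n in('side','top'):
    s=snap(n,n+'7')
    cv2.imwrite(f'pics/{n}7b.png',cv2.resize(s['img'][:,:,::-1],(800,600),interpolation=cv2.INTER_CUBIC))
    a,b,c,d=(140,200,270,310) if n=='side' else (130,140,240,260)
    im=cv2.resize(s['img'][b:d,a:c,::-1],None,fx=5,fy=5,interpolation=cv2.INTER_CUBIC)
    for th,col in ((.6,(0,255,0)),(.72,(0,0,255))):
      ct,st=np.cos(th),np.sin(th)
      P=np.array([[-88*ct+3.5*st,y,62+88*st+3.5*ct] for y in(13,-13)])/1e3
      ta=.45-th
      Q=np.array([[60*np.cos(ta)-3.5*np.sin(ta),y,62+60*np.sin(ta)+3.5*np.cos(ta)] for y in(13,-13)])/1e3
      for q in ((proj(s,W(g,np.r_[P,Q]))-[a,b]+.5)*5): cv2.circle(im,tuple(int(v) for v in q.round()),3,col,-1)
    cv2.imwrite(f'pics/{n}7c.png',im)
delta([[.5,0,.2]])
```

```text
t 15.95 tcp [ 0.4774 -0.0095  0.2033] yaw -107.8 F [-0.    0.49 -0.29] gap -0.002 q6 1.63
delta [-0.0159 -0.0186  0.0034] turn None
```

View pics/side7c.png

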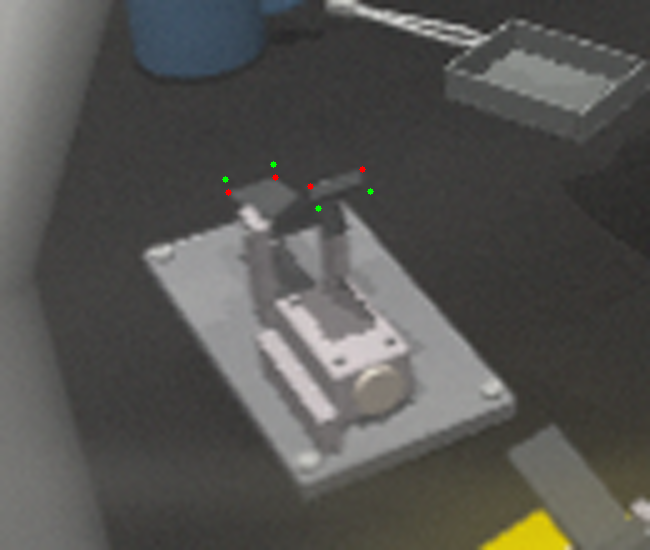

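View pics/top7c.png

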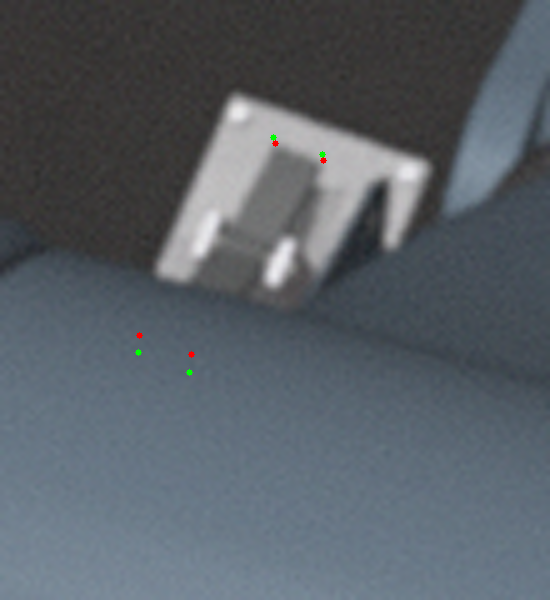

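View pics/side7b.png

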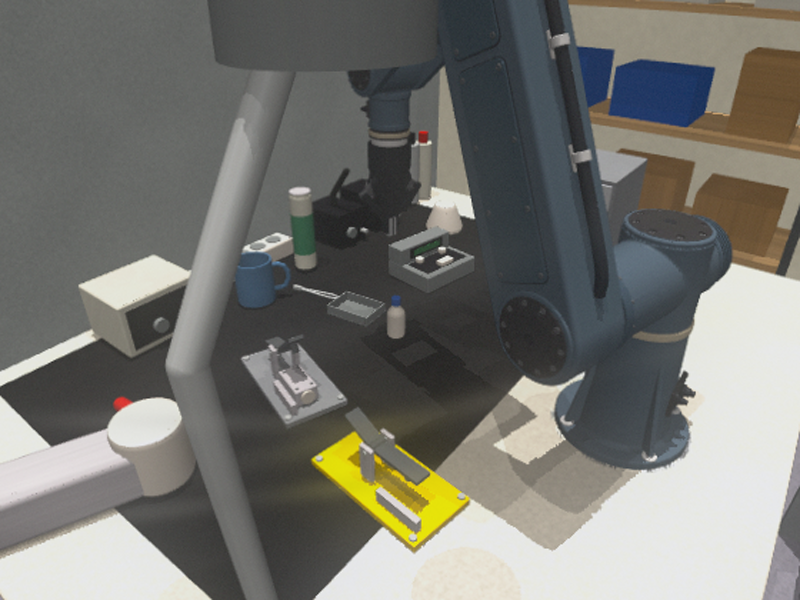

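In the side view the leaf sits on the red 0.72 markers: the nose edge runs (310,187) to (362,170) in the crop. The block, tray, bottle and tweezers look unmoved, and the arm is clear. Handing in.

```bash
python3 -c "
from station import manip
print(manip.sign_off())"
```

```text
the job is handed in; nothing more can be done
None
```

I finished the job and handed it in at about 16 s of the 64 s allowed. `sign_off` gives no verdict, so this rests on my own checks.

- **Leaf down:** I pushed the nose down until it stopped at 5 N. The side picture matched the predicted leaf angle of 0, and the top picture showed it still down after the key press.
- **Store key:** I pressed the oblong key in steps of less than 1 mm. The force rose to about 6 N, then dropped to 3.8 N at about 4.7 mm of travel. I released it there, and the pictures show it back up. Travel is estimated from where I first felt contact (good to about 0.5 mm), which keeps it between the click (3.2 mm) and too far (7.2 mm).
- **Leaf up:** I pushed the tail down to the end stop, 11.8 N with only 0.2 mm more movement. The side picture matches 0.72 rad, but in the top picture the arm hid the nose and only the tail could be checked.
- **Other things:** The last side picture shows the block, tray, bottle and tweezers where they were, by eye rather than measured. I did not touch the round keys or the yellow look-alikes.

The only mismatch was in the touch heights. The leaf stopped about 1.6 mm lower than the listed height, and the tail about 1 mm lower than I had worked out. The first is within the 2 mm camera calibration plus contact give, and the pictures agreed with the leaf positions.

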